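Overhang a steel plate at the sorting board's open edge

ROBOT

A 7-joint arm with a two-finger parallel gripper is mounted at the origin on the work surface. World frame = base frame: x ahead of the robot, y to its left, z up, the work surface at z = 0. Lengths are in m, angles in rad, forces in N, time in s.
With the tool pointing down it reaches from about 0.4 to 0.85 m from the base axis. Payload 10.4 kg.
Tool frame: the origin (TCP) lies midway between the tips of the shut fingers; the grasp point (between the pads) lies manip.grip_depth behind it (manip.grip_depth is the distance from the TCP to the grasp point, in m); z points along the fingers, x is the direction in which the jaws open and shut, and the axes are right-handed (so a half turn about z gives the same grasp; the last joint's range is limited). The gripper opens to 85 mm and grips with 20 to 120 N. Pads are 22 mm wide; open, the fingers measure 114 mm over their backs; the gripper's body (76 mm by 85 mm) begins 54 mm behind the grasp point. The pads swing forward as they close: fully open they stand 13 mm farther back than shut.
Start: joints at [1.198, 0.332, -0.065, 1.46, 0.022, 1.35, -0.088], TCP at [0.214, -0.587, 0.231] pointing down, gripper open.
Joint ranges: [-2.6, 2.6], [-0.5, 2.12], [-1.47, 1.34], [0.16, 2.42], [-1.27, 4.41], [0.06, 2.06], [-2.6, 2.6]. Speed limits (rad/s): [2.22, 2.22, 2.79, 2.79, 3.14, 3.14, 3.14].

INTERFACE

Orientations are given as a unit quaternion [x, y, z, w].
In Python, from workcell import manip gives the robot as it stands. The module is installed in compiled form; this text tells all that it offers.
- The arm moves only by the tool send_rows, never from a script. Its argument "steps" is a list of rows, each a list of 2 entries, a list of its own where there are three numbers: the shift along the tool's x, y, z in m, then the turn about the tool's z in rad. In form: [[[x, y, z], spin], ...]. A call has exactly 8 rows; each row is the pose to reach, as a shift and turn from the pose commanded when the call began, along the tool's axes at that moment; what a row does not reach only later rows make up. A row lasts 1/8 s, in which the tool goes at most 62.5 mm and 10.7 degrees, less where a joint would pass 70% of its speed; a pose out of reach is approached as far as the arm can. A call with a gripper value outside its range is refused whole. "hand" is the opening, from 0 (shut) to 1 (fully open), set as the call begins (left out, the last holds). The fingers move at their own pace and stop on an object; "force" is the grip in N (left out, the last holds). Time passes only in rows, so rows that repeat a pose let the fingers close, or fill a call up. It gives the time, the measured TCP pose, the force and the opening at its end, in the units of the state.
- manip.get_obs(): the state, without advancing time (a new reading comes with each control period).
- manip.camera(name): name is "side" or "top" or "wrist"; returns (picture, depth): 420x560x3 uint8, red, green, blue; 420x560 float32, m along the optical axis (not along the pixel's ray), 0 where there is no reading.
- manip.camera_info(name): a dict with "intrinsics" (3x3 intrinsics, pixels), "pose" (4x4, takes a point from camera to world coordinates); the wrist camera has in their place "T_tool_cam" (4x4, takes a point from camera to tool coordinates, whose origin is the TCP and whose axes are the tool frame's). Camera axes: x right, y up, looking along -z (the intrinsics and any distortion apply to the point x, -y, -z); pixel columns grow to the right and rows downward; lengths in m; the calibration is good to about 2 mm. A picture is of the moment at which its call begins: read the wrist's pose just before it. camera_info takes no time and is no camera call.
- manip.hand_in(): hands the job in, once; it reports no verdict.
The state is a dict: "clock": time; "joint_pos": joint angles; "joint_velocities": joint speeds; "tau": joint torques, N m; "position": TCP position; "ee_rot": TCP orientation; "ft_force": force on the tool from outside, world axes, zero at the start; "torque": the same for the moment, N m; "grip_width": opening from 0.0 (shut) to 1.0 (fully open).
Only numpy, scipy, OpenCV 4.12 (cv2) and the standard library are available. Lean on these libraries where they do the work, as an engineer would, in place of code of your own. Each camera call takes 0.05 s, during which the arm holds its last target.

TASK

Get the flat steel plate ready for tagging: slide it across the sorting board with the fingertips until its holed end sticks out about 40 mm over the board's open edge, so that the chalk line lies over the edge and the plate lies square to it. Only push or drag it, never pinch it up or lift it, and leave the other things where they are. Finish with the plate lying flat and still on the board and the hand clear.

Things in the scene. Friction and masses are not known exactly. Their poses are not given: they have to be found in the camera images.
- board: Sorting board, fixed: a plywood-topped slab 300 mm deep (x) by 420 mm wide (y), top surface 50 mm above the table. Wooden lips 12 mm high and 15 mm thick run along three sides; the fourth side, +x, has no lip: the open edge. Origin: centre of the underside
- open_edge (a point): Middle of the board's open edge, at the top surface. x is level and points outward over the edge, away from the board; y runs along the edge; z up. The board's top spans x from -300 to 0 mm (back lip -300 to -285) and y from -210 to +210 mm (side lips in the outer 15 mm)
- plate: Flat dark steel plate, loose, 150 mm long (x) by 80 mm wide (y) by 8 mm thick, about 0.65 kg. Its +x end has a 20 mm through hole, centre 55 mm from the middle; a white chalk line crosses its top 40 mm from that end. Origin: centre of the underside
- plate_mid (a point): Centre of the plate, half-way up; axes as the plate's. It starts flat and wholly on the board, up to 17 degrees askew, the holed end nearest the open edge, with at least 40 mm free between its plain end and the back lip; a few newtons slide it
- holed_end (a point): Middle of the plate's holed end face, half-way up; axes as the plate's
- plain_end (a point): Middle of the plate's other, plain end face, half-way up; axes as the plate's
- link_mid (a point): Bystander, to be left alone: forged steel U-shaped link, 76 x 56 x 22 mm, lying flat on the board near one side lip. Point at mid-height
- collar_mid (a point): Bystander, to be left alone: turned steel ring, 48 mm across, 26 mm high, on the board near the same side lip as the link. Point at mid-height
- block_mid (a point): Bystander, to be left alone: plain steel block 60 x 40 x 30 mm on the board near the opposite side lip. Point at mid-height
- link2_mid (a point): Bystander, to be left alone: a second U-shaped link, 76 x 56 x 22 mm, lying on the table. Point at mid-height
- oil_can_mid (a point): Bystander, to be left alone: grey can, 60 mm across, 110 mm high, standing on the table. Point at mid-height
- mug_mid (a point): Bystander, to be left alone: white mug, 80 mm across, 90 mm high, standing on the table. Point at mid-height
- brush_grip (a point): Bystander, to be left alone: workshop brush lying on the table; this point is on its handle

How it is judged:
At the end, for the whole second after the job is handed in: The holed end sticks out 40 mm, give or take 10 mm, past the open edge (measured square to the edge at the middle of the plate's end); the plate is square to the edge within 8 degrees, flat on the board and at rest; every bystander is within 15 mm of where it started (x of holed_end in the frame of open_edge between 0.03 and 0.05 m and angle between the x axis of plate_mid and the x axis of open_edge, either way round below 0.14 rad and z of plate_mid in the frame of open_edge between 0 and 0.008 m and angle between plate_mid's own z axis and vertical below 0.05 rad and linear speed of plate below 0.01 m/s and distance of each of link_mid, collar_mid, block_mid, link2_mid, oil_can_mid, mug_mid, brush_grip from where it was at the start of the episode below 0.015 m); the robot touches nothing.
It fails at once if the plate is lifted off the board or falls from it (z of plate_mid in the frame of open_edge above 0.01 m or z of plate_mid in the frame of open_edge below -0.006 m or angle between plate_mid's own z axis and vertical above 0.12 rad).
It fails at once if a bystander is moved by more than 15 mm (distance of any of link_mid, collar_mid, block_mid, link2_mid, oil_can_mid, mug_mid, brush_grip from where it was at the start of the episode above 0.015 m).
It also fails if it takes over 45 s, if anything falls off the work surface, if the arm or the gripper's body presses on something with over 40 N, if the wrist force passes 120 N, or if a joint passes its speed limit or range.

## Working session

There is one attempt and no reset: what is moved stays moved. The work goes in short steps, Python scripts to look and compute and a tool call to move; the robot and the scene stay as the last step left them, time stands still between calls to the robot, and variables do not carry over. Pictures are saved under pics/ and viewed, and the job is handed in when it is done.

Besides the shell and the picture viewer there is one more tool, called after "Call:" by a JSON object that holds its "name" and its "arguments", one argument or row to a line. send_rows: Moves the arm, as the interface text tells. Its arguments: {"type":"object","properties":{"steps":{"type":"array"},"hand":{"type":"number"},"force":{"type":"number"}},"required":["steps"]}

```bash
mkdir -p pics
python3 - <<'E'
from workcell import manip
import cv2,numpy as np
o=manip.get_obs()
for k in("clock","position","ee_rot","ft_force","grip_width"):print(k,o[k])
print(manip.grip_depth)
for n in("top","side"):
    p,d=manip.camera(n);cv2.imwrite(f"pics/{n}0.png",p[:,:,::-1]);np.save(f"{n}0.npy",d)
    i=manip.camera_info(n);print(n,{k:np.round(v,4).tolist() if not isinstance(v,str) else v for k,v in i.items()})
E
```

```text
clock 0.0
position [ 0.21405624 -0.58679461  0.23049892]
ee_rot [ 8.19373788e-01 -5.73259162e-01 -6.17299163e-04 -3.84013810e-04]
ft_force [ 0.28555098 -0.48702881  0.86061341]
grip_width 0.996952914509064
0.0187
top {'intrinsics': [[384.1209, 0.0, 280.7892], [0.0, 384.1209, 211.7639], [0.0, 0.0, 1.0]], 'pose': [[-0.0047, 0.9845, -0.1754, 0.3983], [-0.9999, -0.007, -0.0125, -0.0382], [-0.0136, 0.1754, 0.9844, 1.0888], [0.0, 0.0, 0.0, 1.0]]}
side {'intrinsics': [[463.2504, 0.0, 280.3802], [0.0, 463.2504, 211.6468], [0.0, 0.0, 1.0]], 'pose': [[-0.947, 0.2309, -0.2234, 0.2594], [-0.3212, -0.6642, 0.675, 0.8586], [0.0075, 0.711, 0.7031, 0.9592], [0.0, 0.0, 0.0, 1.0]]}
```

View pics/top0.png

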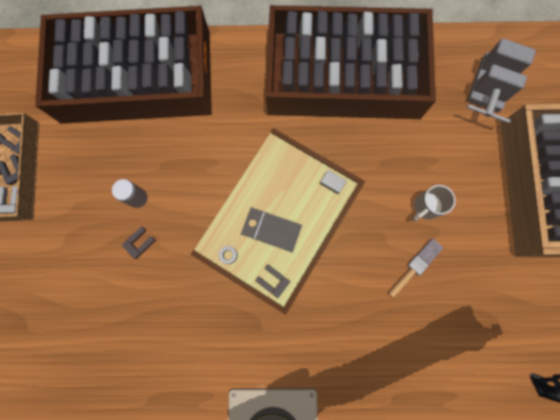

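View pics/side0.png

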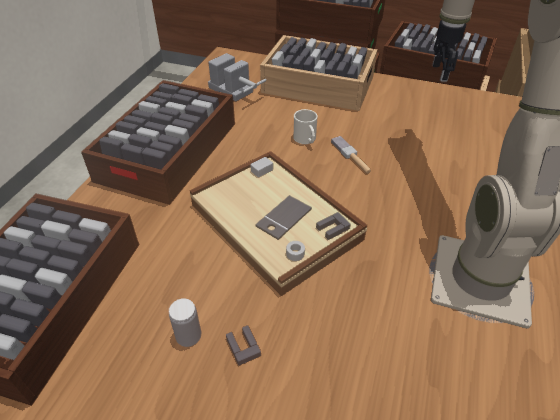

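The top view shows the board centred near (277,218). Its open edge runs along the upper left, from (275,132) to (197,250). The plate is at (271,230) with its hole at (252,223), the ring at (228,255), the U-link at (272,281) and the block at (333,181). Next I'll measure these.

```bash
cat > h.py <<'E'
from workcell import manip
import cv2,numpy as np
def ray(n,uv,z):
    i=manip.camera_info(n);K=np.array(i["intrinsics"]);T=np.array(i["pose"])
    uv=np.atleast_2d(uv).astype(float)
    d=np.c_[(uv[:,0]-K[0,2])/K[0,0],-(uv[:,1]-K[1,2])/K[1,1],-np.ones(len(uv))]@T[:3,:3].T
    return (T[:3,3]+d*((z-T[2,3])/d[:,2])[:,None])[:,:2]
def plate(img,box,thr=95):
    x0,y0,x1,y1=box
    g=img[y0:y1,x0:x1].max(2)
    m=(g<thr).astype(np.uint8)
    m=cv2.morphologyEx(m,cv2.MORPH_CLOSE,np.ones((7,7)))
    c,_=cv2.findContours(m,cv2.RETR_EXTERNAL,cv2.CHAIN_APPROX_NONE)
    c=max(c,key=cv2.contourArea).reshape(-1,2)+[x0,y0]
    return c
E
python3 - <<'E'
from h import *
t=cv2.imread("pics/top0.png");s=cv2.imread("pics/side0.png")
cv2.imwrite("pics/topc.png",cv2.resize(t[120:315,185:370],None,fx=3,fy=3,interpolation=cv2.INTER_CUBIC)[:600])
cv2.imwrite("pics/sidec.png",cv2.resize(s[145:295,185:375],None,fx=4,fy=4,interpolation=cv2.INTER_CUBIC))
for n,im,box in(("top",t,(236,200,306,256)),("side",s,(250,190,316,240))):
    c=plate(im,box);p=ray(n,c,.058).astype(np.float32)
    r=cv2.minAreaRect(p*1000);print(n,c.min(0),c.max(0),r,cv2.boxPoints(r).round().tolist())
    # board light mask
    hsv=cv2.cvtColor(im,cv2.COLOR_BGR2HSV)
    print(hsv[180,270] if n=="top" else hsv[200,230], )
E
```

```text
Traceback (most recent call last):
  File "h.py", line 14, in plate
    c=max(c,key=cv2.contourArea).reshape(-1,2)+[x0,y0]
      ~~~^^^^^^^^^^^^^^^^^^^^^^^
ValueError: max() iterable argument is empty
```

View pics/topc.png

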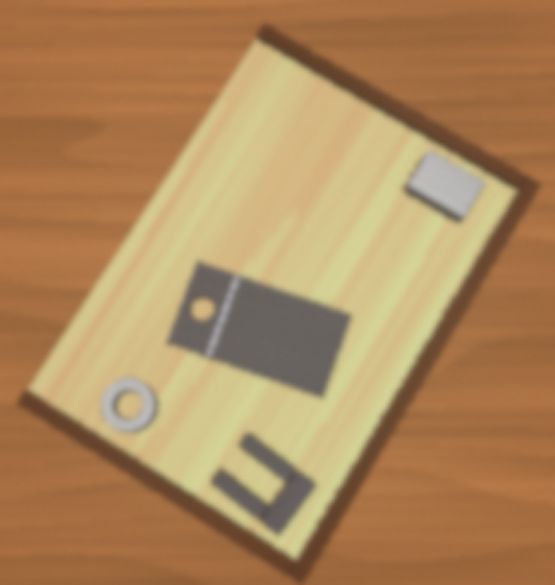

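View pics/sidec.png

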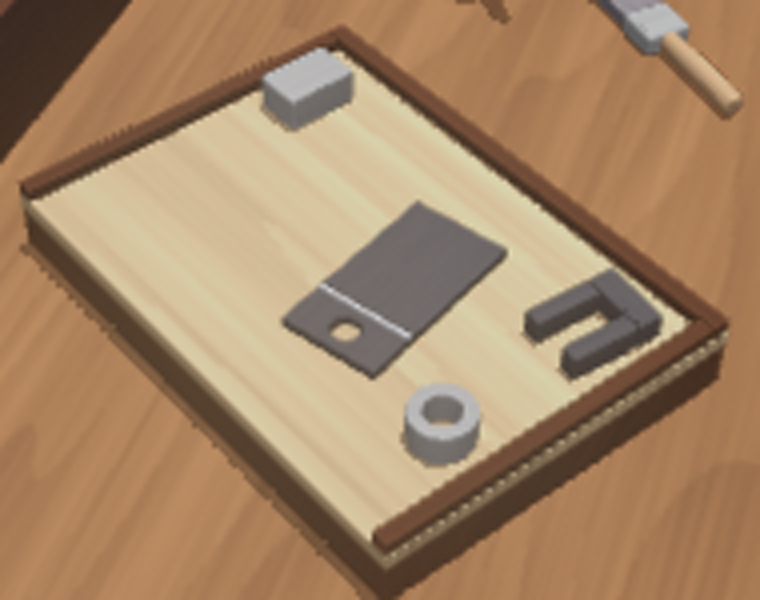

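The crops show the plate, hole, chalk line and open edge clearly. The plate is grey and darker than the board, so I'll mask on saturation instead of brightness.

```bash
cat >> h.py <<'E'
def pmask(img,box,smax=70,vmax=150):
    x0,y0,x1,y1=box
    h=cv2.cvtColor(img,cv2.COLOR_BGR2HSV)[y0:y1,x0:x1]
    m=((h[...,1]<smax)&(h[...,2]<vmax)).astype(np.uint8)
    m=cv2.morphologyEx(m,cv2.MORPH_CLOSE,np.ones((7,7)))
    c,_=cv2.findContours(m,cv2.RETR_EXTERNAL,cv2.CHAIN_APPROX_NONE)
    return max(c,key=cv2.contourArea).reshape(-1,2)+[x0,y0]
def quad(p): # world mm
    r=cv2.minAreaRect((p*1000).astype(np.float32)); return r,cv2.boxPoints(r)
E
python3 - <<'E'
from h import *
t=cv2.imread("pics/top0.png");s=cv2.imread("pics/side0.png")
for n,im,box in(("top",t,(236,202,308,254)),("side",s,(252,192,314,242))):
    h=cv2.cvtColor(im,cv2.COLOR_BGR2HSV)
    print(n,h[235,280] if n=="top" else h[215,290])
    try:
        c=pmask(im,box);r,b=quad(ray(n,c,.058));print(c.min(0),c.max(0),r,b.round().tolist())
    except Exception as e:print(e)
    # board quad corners
    m=cv2.inRange(h,(12,30,150),(40,140,255))if 1 else 0
    m=cv2.morphologyEx(m,cv2.MORPH_OPEN,np.ones((3,3)))
    m=cv2.morphologyEx(m,cv2.MORPH_CLOSE,np.ones((5,5)))
    cs,_=cv2.findContours(m,cv2.RETR_EXTERNAL,cv2.CHAIN_APPROX_NONE)
    x=(277,170) if n=="top" else (240,200)
    cs=[k for k in cs if cv2.pointPolygonTest(k,x,False)>0]
    print(h[x[1],x[0]])
    for k in cs:
        r,b=quad(ray(n,k.reshape(-1,2),.050));print("board",r,b.round().tolist())
# hand picked corners
print("edge top", ray("top",[[185+258/3,120+38/3],[185+28/3,120+388/3]],.05))
print("edge side", ray("side",[[185+28/4,145+203/4],[185+380/4,145+550/4]],.05))
T=np.array([[197,262],[350,315],[323,397],[168,343]])/3+[185,120]
print("plate top",ray("top",T,.058))
S=np.array([[282,322],[418,203],[506,252],[372,378]])/4+[185,145]
print("plate side",ray("side",S,.058))
print("ring",ray("top",[[185+130/3,120+405/3]],.076),"link tip",ray("top",[[185+247/3,120+435/3],[185+215/3,120+480/3]],.072))
E
```

```text
top [ 13  22 104]
[241 208] [301 253] ((530.5625610351562, 2.4697647094726562), (148.32550048828125, 86.38483428955078), 70.20918273925781) [[465.0, -53.0], [546.0, -82.0], [596.0, 58.0], [515.0, 87.0]]
[ 20  98 213]
board ((572.7009887695312, -11.354248046875), (288.9791564941406, 391.9106750488281), 58.03809356689453) [[330.0, -30.0], [662.0, -238.0], [815.0, 8.0], [483.0, 215.0]]
side [  0  16 114]
[256 192] [313 241] ((532.0264282226562, 5.366233825683594), (171.3417205810547, 94.98240661621094), 70.47636413574219) [[459.0, -60.0], [548.0, -91.0], [605.0, 70.0], [516.0, 102.0]]
[ 18  73 210]
board ((472.26177978515625, -174.99969482421875), (1743.0924072265625, 1340.1925048828125), 89.93980407714844) [[-199.0, -1046.0], [1141.0, -1047.0], [1143.0, 696.0], [-197.0, 697.0]]
edge top [[0.81288524 0.0019157 ]
 [0.4817807  0.20972441]]
edge side [[0.81012424 0.00773679]
 [0.47090732 0.21671801]]
plate top [[ 0.59494286  0.05728121]
 [ 0.54525011 -0.08140287]
 [ 0.47160881 -0.05629848]
 [ 0.52087868  0.08275311]]
plate side [[ 0.59183452  0.06543924]
 [ 0.54187055 -0.07652604]
 [ 0.46835859 -0.04879822]
 [ 0.51842293  0.09329885]]
ring [[0.46429058 0.11327564]] link tip [[0.43783358 0.01077454]
 [0.39918688 0.03856038]]
```

The top and side views agree within about 5 mm. The outward normal of the edge is at about 58°, and the plate points at about 70.5°, so it is about 12° askew. Its holed end is about 75 mm inside the edge.

I'll put both fingertips, part-open and parallel to the edge, behind the plain end and push outward. That should square the plate as it slides. First I'll approach at height.

Call:
{"name": "send_rows", "arguments": {
  "steps": [
    [[-0.035,-0.039,0],-0.08],
    [[-0.07,-0.079,0],-0.165],
    [[-0.105,-0.118,0],-0.25],
    [[-0.14,-0.157,0],-0.33],
    [[-0.175,-0.196,0],-0.415],
    [[-0.21,-0.236,0],-0.5],
    [[-0.245,-0.275,0],-0.58],
    [[-0.28,-0.314,0],-0.66]
  ],
  "hand": 0.4
}}

```text
clock: 1.1
position: [0.4136, -0.2149, 0.2312]
ee_rot: [0.961, -0.276, -0.0, 0.0]
ft_force: [0.6, -0.5, 0.7]
grip_width: 0.401
```

```bash
cat >> h.py <<'E'
def togo(target):
    from scipy.spatial.transform import Rotation as R
    o=manip.get_obs();A=R.from_quat(o["ee_rot"]).as_matrix()
    print("clk",round(o["clock"],2),"pos",np.round(o["position"],4),"xang",np.degrees(np.arctan2(A[1,0],A[0,0])).round(2),"z",A[:,2].round(3),"F",np.round(o["ft_force"],1),"g",round(o["grip_width"],3))
    print("togo",(A.T@(np.array(target)-o["position"])).round(4))
E
python3 - <<'E'
from h import *
togo([.4822,-.0883,.10])
E
```

```text
clk 1.1 pos [ 0.4136 -0.2149  0.2312] xang -32.0 z [-0. -0. -1.] F [ 0.6 -0.5  0.7] g 0.401
togo [-0.0089 -0.1437  0.1311]
```

Call:
{"name": "send_rows", "arguments": {
  "steps": [
    [[-0.002,-0.04,0],0],
    [[-0.005,-0.08,0],0],
    [[-0.009,-0.12,0],0],
    [[-0.009,-0.144,0.01],0],
    [[-0.009,-0.144,0.05],0],
    [[-0.009,-0.144,0.09],0],
    [[-0.009,-0.144,0.12],0],
    [[-0.009,-0.144,0.131],0]
  ]
}}

```text
clock: 2.1
position: [0.4811, -0.0896, 0.0986]
ee_rot: [0.961, -0.277, -0.001, -0.0]
ft_force: [-0.4, 0.6, 0.6]
grip_width: 0.401
```

Run:
```python
from h import *
togo([.4822,-.0883,.06])
for n in("top","side","wrist"):
    p,d=manip.camera(n);cv2.imwrite(f"pics/{n}1.png",p[:,:,::-1])
t=cv2.imread("pics/top1.png");s=cv2.imread("pics/side1.png")
a=cv2.resize(t[130:310,185:365],(400,400),interpolation=2);b=cv2.resize(s[145:285,195:335],(400,400),interpolation=2)
cv2.imwrite("pics/both1.png",np.hstack([a,b]))
```

```text
clk 2.1 pos [ 0.4811 -0.0896  0.0986] xang -32.14 z [-0.003  0.001 -1.   ] F [-0.4  0.6  0.6] g 0.401
togo [ 0.0004 -0.0017  0.0386]
```

View pics/both1.png

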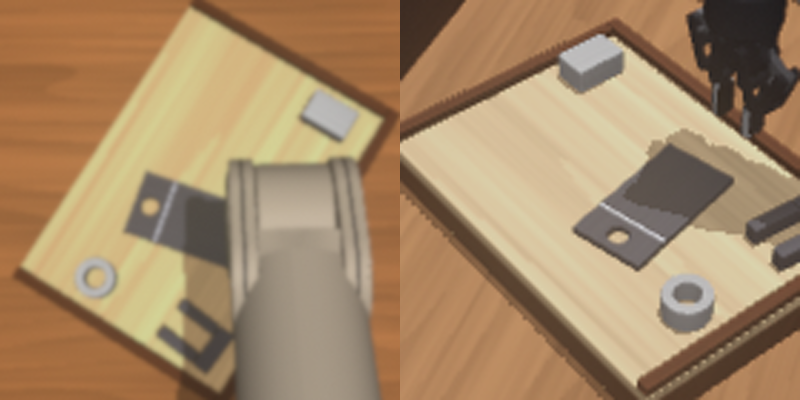

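View pics/wrist1.png

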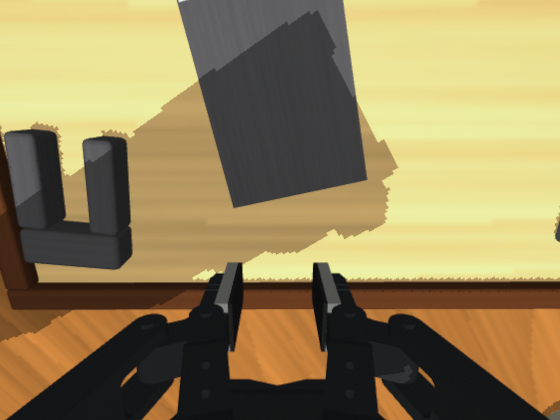

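The wrist view shows the plain end's corners at (233,207) and (366,180), the back lip at row ~282, and the fingertips near (232,265) and (322,265). I'll convert these to tool coordinates.

```bash
cat >> h.py <<'E'
def wray(uv,z):
    from scipy.spatial.transform import Rotation as R
    o=manip.get_obs();i=manip.camera_info("wrist");K=np.array(i["intrinsics"]);X=np.array(i["T_tool_cam"])
    W=np.eye(4);W[:3,:3]=R.from_quat(o["ee_rot"]).as_matrix();W[:3,3]=o["position"];T=W@X
    uv=np.atleast_2d(uv).astype(float)
    d=np.c_[(uv[:,0]-K[0,2])/K[0,0],-(uv[:,1]-K[1,2])/K[1,1],-np.ones(len(uv))]@T[:3,:3].T
    P=T[:3,3]+d*((z-T[2,3])/d[:,2])[:,None]
    return P,(P-W[:3,3])@W[:3,:3]
E
python3 - <<'E'
from h import *
P,t=wray([[233,207],[366,180],[178,0],[343,0]],.058);print(P.round(4),t.round(4))
P,t=wray([[70,282],[500,280]],.05);print("lip bottom",P.round(4),t.round(4))
i=manip.camera_info("wrist");print({k:np.round(v,3).tolist() for k,v in i.items()})
E
```

```text
[[ 0.4718 -0.0552  0.058 ]
 [ 0.5469 -0.083   0.058 ]
 [ 0.5098  0.0478  0.058 ]
 [ 0.5791  0.0042  0.058 ]] [[-0.0274 -0.0236  0.0427]
 [ 0.051  -0.04    0.0427]
 [-0.05   -0.131   0.0428]
 [ 0.0318 -0.131   0.0428]]
lip bottom [[ 0.346  -0.0416  0.05  ]
 [ 0.5928 -0.1953  0.05  ]] [[-0.1412  0.0318  0.0507]
 [ 0.1496  0.0307  0.0507]]
{'intrinsics': [[324.163, 0.0, 277.226], [0.0, 324.163, 213.775], [0.0, 0.0, 1.0]], 'T_tool_cam': [[1.0, 0.001, -0.0, -0.001], [0.001, -0.95, -0.313, -0.081], [-0.001, 0.313, -0.95, -0.143], [0.0, 0.0, 0.0, 1.0]]}
```

The wrist view matches the top view: the fingers have 12 mm of clearance ahead and 20 mm behind. I'll descend slowly.

Call:
{"name": "send_rows", "arguments": {
  "steps": [
    [[0.002,0,0.015],0],
    [[0.002,0,0.028],0],
    [[0.002,0,0.036],0],
    [[0.002,0,0.039],0],
    [[0.002,0,0.041],0],
    [[0.002,0,0.043],0],
    [[0.002,0,0.044],0],
    [[0.002,0,0.044],0]
  ]
}}

```text
clock: 3.25
position: [0.484, -0.0909, 0.0564]
ee_rot: [0.961, -0.277, 0.0, 0.0]
ft_force: [-0.2, -0.7, -0.1]
grip_width: 0.405
```

Run:
```python
from h import *
togo([.4822,-.0883,.05])
p,d=manip.camera("wrist");cv2.imwrite("pics/wrist2.png",p[:,:,::-1])
p,d=manip.camera("side");cv2.imwrite("pics/side2.png",cv2.resize(p[130:250,260:400,::-1],None,fx=5,fy=5,interpolation=2))
```

```text
clk 3.25 pos [ 0.484  -0.0909  0.0564] xang -32.14 z [ 0. -0. -1.] F [-0.2 -0.7 -0.1] g 0.405
togo [-0.0029 -0.0013  0.0064]
```

View pics/wrist2.png

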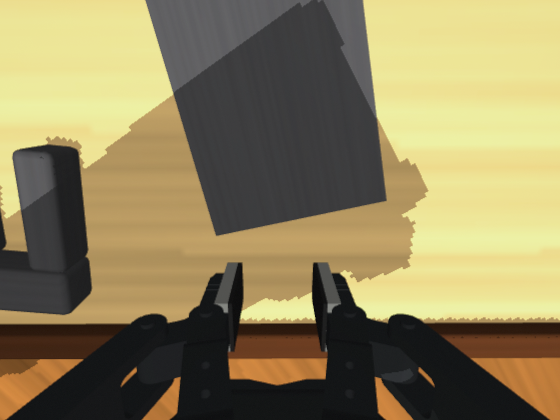

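View pics/side2.png

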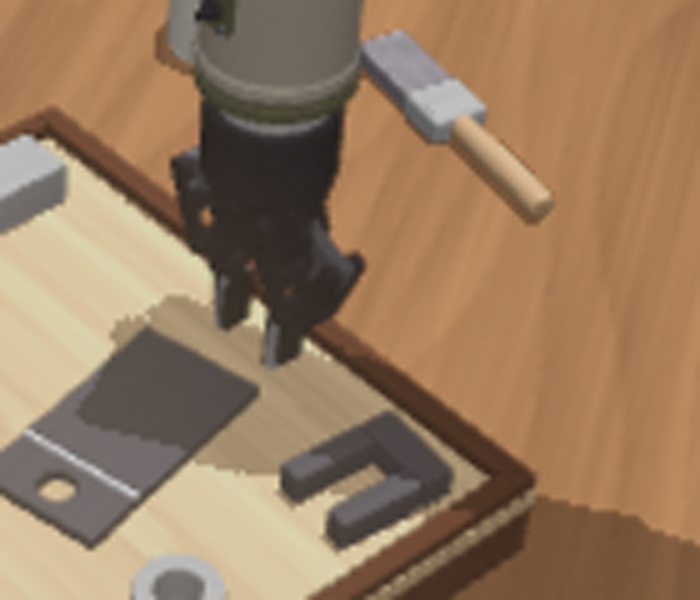

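The fingers are straddled behind the plain end with no contact yet, and the link is well to the left. Now I'll lower them in small steps to feel for the board.

Call:
{"name": "send_rows", "arguments": {
  "steps": [
    [[0,0,0.001],0],
    [[0,0,0.002],0],
    [[0,0,0.003],0],
    [[0,0,0.003],0],
    [[0,0,0.004],0],
    [[0,0,0.004],0],
    [[0,0,0.004],0],
    [[0,0,0.004],0]
  ]
}}

```text
clock: 4.35
position: [0.484, -0.0909, 0.0523]
ee_rot: [0.961, -0.277, 0.0, 0.0]
ft_force: [-0.2, -0.8, 0.8]
grip_width: 0.403
```

Call:
{"name": "send_rows", "arguments": {
  "steps": [
    [[0,0,0.001],0],
    [[0,0,0.001],0],
    [[0,0,0.002],0],
    [[0,0,0.002],0],
    [[0,0,0.003],0],
    [[0,0,0.003],0],
    [[0,0,0.003],0],
    [[0,0,0.003],0]
  ]
}}

```text
clock: 5.35
position: [0.484, -0.0909, 0.0493]
ee_rot: [0.961, -0.277, 0.0, 0.0]
ft_force: [0.0, -0.9, 0.7]
grip_width: 0.4
```

Call:
{"name": "send_rows", "arguments": {
  "steps": [
    [[0,0,0.001],0],
    [[0,0,0.001],0],
    [[0,0,0.001],0],
    [[0,0,0.002],0],
    [[0,0,0.002],0],
    [[0,0,0.002],0],
    [[0,0,0.002],0],
    [[0,0,0.002],0]
  ]
}}

```text
clock: 6.35
position: [0.4841, -0.0909, 0.0491]
ee_rot: [0.961, -0.277, 0.0, 0.001]
ft_force: [-11.7, 2.3, 27.1]
grip_width: 0.402
```

I felt the board at z ≈ 0.049. I'll back up to about 2 mm clear of it and start the push.

Call:
{"name": "send_rows", "arguments": {
  "steps": [
    [[0,0,-0.003],0],
    [[0,0,-0.004],0],
    [[0,-0.006,-0.004],0],
    [[0,-0.012,-0.004],0],
    [[0,-0.018,-0.004],0],
    [[0,-0.024,-0.004],0],
    [[0,-0.03,-0.004],0],
    [[0,-0.035,-0.004],0]
  ]
}}

```text
clock: 7.35
position: [0.5016, -0.0622, 0.0509]
ee_rot: [0.961, -0.277, -0.001, 0.001]
ft_force: [-6.6, -5.7, 5.1]
grip_width: 0.401
```

Run:
```python
from h import *
togo([.4822,-.0883,.05])
p,d=manip.camera("wrist");cv2.imwrite("pics/wrist3.png",p[:,:,::-1])
```

```text
clk 7.35 pos [ 0.5016 -0.0622  0.0509] xang -32.18 z [-0.003 -0.002 -1.   ] F [-6.6 -5.7  5.1] g 0.401
togo [-0.0025  0.0324  0.001 ]
```

View pics/wrist3.png

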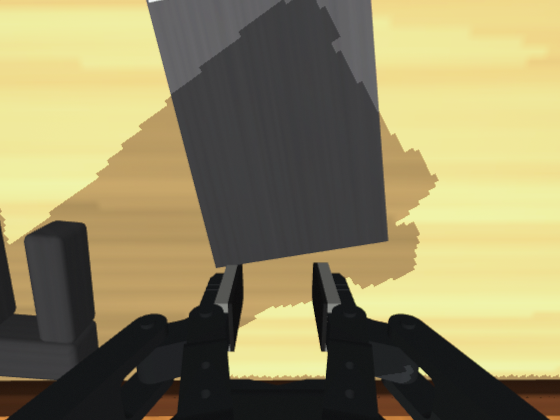

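The left finger is pushing near the plain end's left corner at (217,266) and the plate is turning the right way. I'll carry on.

Call:
{"name": "send_rows", "arguments": {
  "steps": [
    [[0,-0.006,0],0],
    [[0,-0.012,0],0],
    [[0,-0.018,0],0],
    [[0,-0.024,0],0],
    [[0,-0.03,0],0],
    [[0,-0.035,0],0],
    [[0,-0.04,0],0],
    [[0,-0.04,0],0]
  ]
}}

```text
clock: 8.4
position: [0.523, -0.0279, 0.0509]
ee_rot: [0.961, -0.277, -0.001, 0.001]
ft_force: [-4.2, -4.1, 2.4]
grip_width: 0.398
```

Run:
```python
from h import *
togo([.4822,-.0883,.05])
p,d=manip.camera("wrist");cv2.imwrite("pics/wrist4.png",p[:,:,::-1])
p,d=manip.camera("side");cv2.imwrite("pics/side4.png",cv2.resize(p[145:295,185:375,::-1],None,fx=4,fy=4,interpolation=2))
```

```text
clk 8.4 pos [ 0.523  -0.0279  0.0509] xang -32.15 z [-0.002 -0.001 -1.   ] F [-4.2 -4.1  2.4] g 0.398
togo [-0.0024  0.0728  0.0011]
```

View pics/wrist4.png

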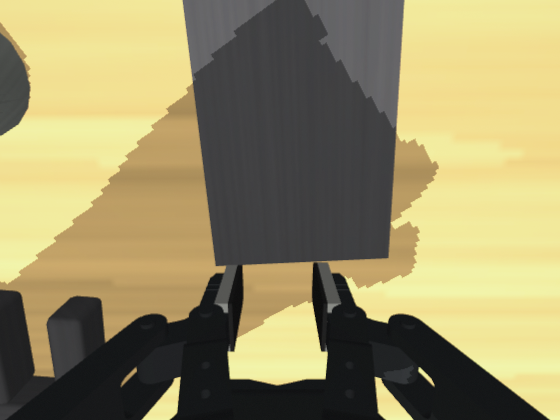

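View pics/side4.png

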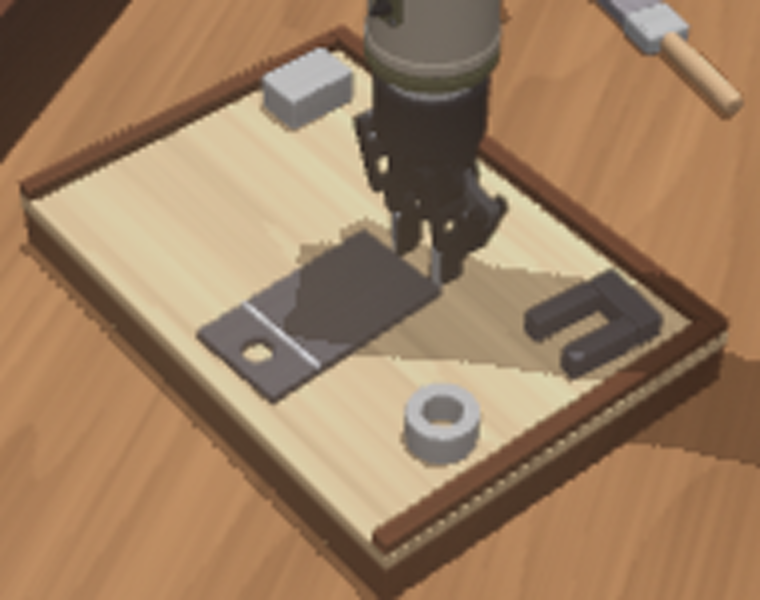

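The plate is nearly square now; its plain end runs from (216,265) to (389,257) in the wrist view. The bystanders haven't moved. Next I'll work out the remaining distance.

Run:
```python
from h import *
P,t=wray([[216,265],[389,257]],.058);print("wrist plain in tool",t.round(4))
o=manip.get_obs();print(P.round(4))
n=np.array([.5322,.8466])
# edge offset from: top picks, side picks, wrist lip (+0.285)
e=dict(top=np.array([.8129,.0019])@n,side=np.array([.8101,.0077])@n,wlip=np.array([.4694,-.1185])@n+.285);print(e)
print("plain n", (P[:,:2]@n))
S=np.array([[197,332],[273,402]])/4+[185,145];q=ray("side",S,.058);print("side holed",q.round(4),q@n)
# side camera edge relative
E=ray("side",np.array([[28,203],[380,550]])/4+[185,145],.05);print("side edge n",E@n)
E=ray("top",np.array([[258,38],[28,388]])/3+[185,120],.05);print("top edge n",E@n)
```

```text
wrist plain in tool [[-0.0295 -0.0106 -0.0071]
 [ 0.0507 -0.0147 -0.0072]]
[[ 0.5037 -0.0032  0.058 ]
 [ 0.5738 -0.0425  0.058 ]]
{'top': np.float64(0.43423392), 'side': np.float64(0.43765404), 'wlip': np.float64(0.43449257999999996)}
plain n [0.26532738 0.26937982]
side holed [[0.6421 0.0926]
 [0.5719 0.1338]] [0.42014323 0.41761277]
side edge n [0.43769809 0.43409034]
top edge n [0.43423936 0.43395637]
```

The wrist and side views both put the holed end about 17 mm inside the edge, so there are about 58 mm to go. I'll push 45 mm and check again.

Call:
{"name": "send_rows", "arguments": {
  "steps": [
    [[0,-0.007,0],0],
    [[0,-0.014,0],0],
    [[0,-0.021,0],0],
    [[0,-0.028,0],0],
    [[0,-0.035,0],0],
    [[0,-0.041,0],0],
    [[0,-0.045,0],0],
    [[0,-0.045,0],0]
  ]
}}

```text
clock: 9.5
position: [0.5474, 0.0102, 0.0508]
ee_rot: [0.961, -0.277, -0.001, 0.001]
ft_force: [-2.4, -3.5, -0.5]
grip_width: 0.4
```

Run:
```python
from h import *
togo([.4822,-.0883,.05])
p,d=manip.camera("wrist");cv2.imwrite("pics/wrist5.png",p[:,:,::-1])
p,d=manip.camera("side");cv2.imwrite("pics/side5.png",cv2.resize(p[145:295,185:375,::-1],None,fx=4,fy=4,interpolation=2))
```

```text
clk 9.5 pos [0.5474 0.0102 0.0508] xang -32.17 z [-0.001 -0.001 -1.   ] F [-2.4 -3.5 -0.5] g 0.4
togo [-0.0027  0.1181  0.001 ]
```

View pics/wrist5.png

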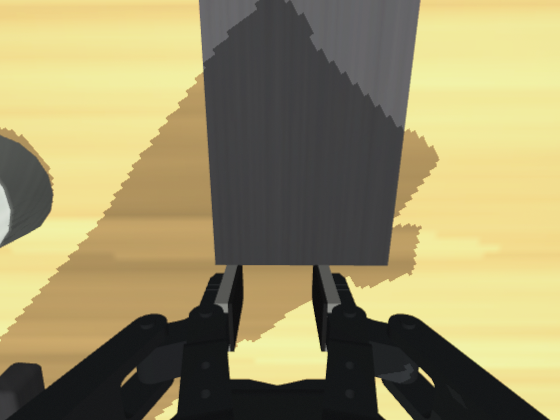

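View pics/side5.png

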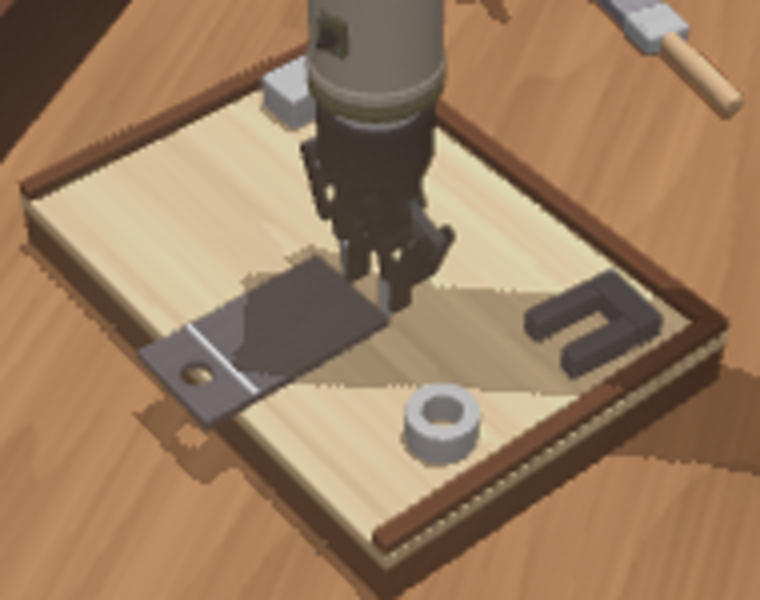

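The plate is flush on both fingers: its plain end is level at row 265, and the holed end now hangs over the edge.

Run:
```python
from h import *
P,t=wray([[216,265],[389,265]],.058);print("wrist plain in tool",t.round(4))
n=np.array([.5322,.8466])
print("overhang wrist", P[:,:2]@n+.150-.4343)
S=np.array([[137,350],[210,427]])/4+[185,145];q=ray("side",S,.058);print("overhang side",q@n-.4359)
L=ray("side",np.array([[189,325],[257,391]])/4+[185,145],.058);print("chalk",L@n-.4359)
```

```text
wrist plain in tool [[-0.0295 -0.0107 -0.0071]
 [ 0.0512 -0.0106 -0.0072]]
overhang wrist [0.02634947 0.02624126]
overhang side [0.02454544 0.02550866]
chalk [-0.01528474 -0.01585408]
```

There are 14 mm left to push. After that I'll back off along the board and lift clear.

Call:
{"name": "send_rows", "arguments": {
  "steps": [
    [[0,-0.004,0],0],
    [[0,-0.008,0],0],
    [[0,-0.011,0],0],
    [[0,-0.013,0],0],
    [[0,-0.0145,0],0],
    [[0,-0.0145,0],0],
    [[0,-0.005,0],0],
    [[0,0.01,0],0]
  ]
}}

```text
clock: 10.6
position: [0.5427, 0.0023, 0.0518]
ee_rot: [0.961, -0.276, 0.001, -0.0]
ft_force: [0.2, -0.0, -0.1]
grip_width: 0.401
```

Call:
{"name": "send_rows", "arguments": {
  "steps": [
    [[0,0.005,0],0],
    [[0,0.01,-0.005],0],
    [[0,0.01,-0.03],0],
    [[0,0.015,-0.07],0],
    [[0,0.03,-0.11],0],
    [[0,0.07,-0.13],0],
    [[0,0.11,-0.13],0],
    [[0,0.13,-0.13],0]
  ]
}}

```text
clock: 11.6
position: [0.4724, -0.1097, 0.1821]
ee_rot: [0.961, -0.278, 0.001, 0.0]
ft_force: [-0.8, 0.2, -0.4]
grip_width: 0.401
```

Run:
```python
from h import *
togo([.4822,-.0883,.05])
for n in("top","side","wrist"):
    p,d=manip.camera(n);cv2.imwrite(f"pics/{n}6.png",p[:,:,::-1])
cv2.imwrite("pics/topc6.png",cv2.resize(cv2.imread("pics/top6.png")[120:315,185:370],None,fx=3,fy=3,interpolation=2))
cv2.imwrite("pics/sidec6.png",cv2.resize(cv2.imread("pics/side6.png")[145:295,185:375],None,fx=4,fy=4,interpolation=2))
```

```text
clk 11.6 pos [ 0.4724 -0.1097  0.1821] xang -32.25 z [ 0.001 -0.001 -1.   ] F [-0.8  0.2 -0.4] g 0.401
togo [-0.0034 -0.0234  0.1321]
```

View pics/topc6.png

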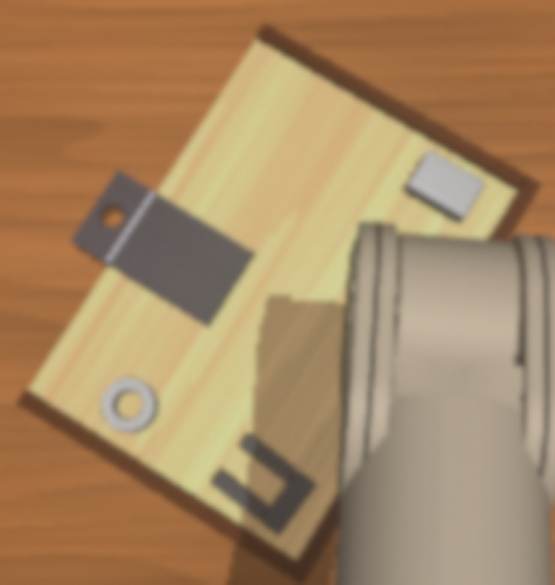

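View pics/sidec6.png

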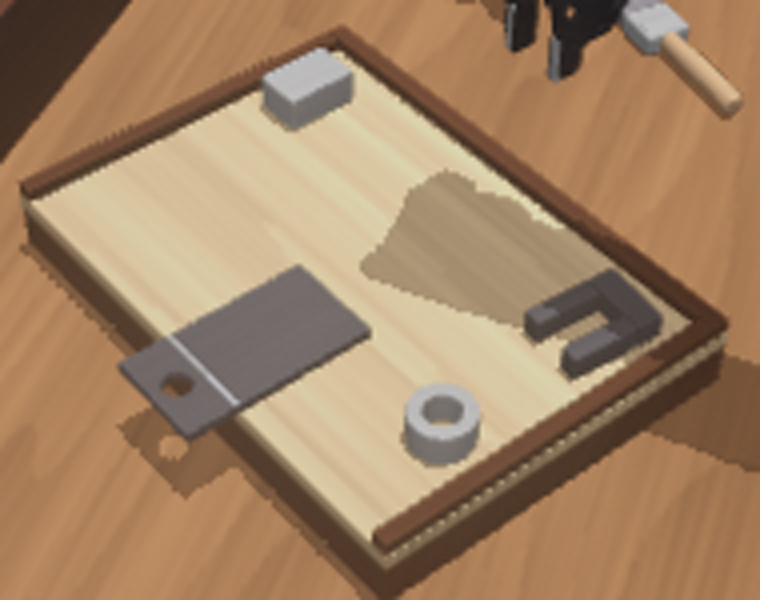

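View pics/wrist6.png

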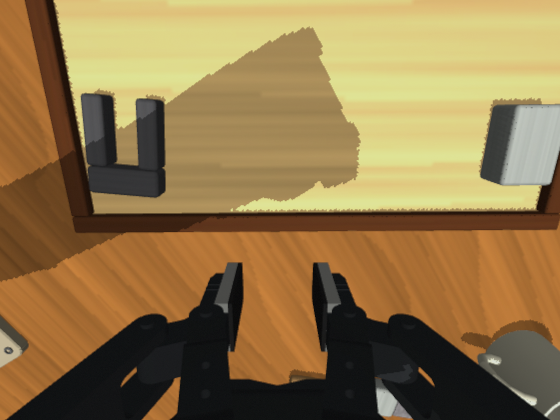

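The chalk line now lies over the open edge in the top and side views: (152,193) to (108,262) in the top crop. The block, link and ring are at the same pixels as before, and the hand is clear. A final measurement follows.

Run:
```python
from h import *
n=np.array([.5322,.8466])
H=ray("top",np.array([[119,170],[73,241]])/3+[185,120],.058);B=ray("top",np.array([[254,256],[209,326]])/3+[185,120],.058)
print("top overhang",(H@n-.4343).round(4),"plain+150",(B@n+.15-.4343).round(4)); d=H.mean(0)-B.mean(0);print("angle",np.degrees(np.arctan2(d[1],d[0]))-57.9,np.linalg.norm(d))
H=ray("side",np.array([[118,366],[190,440]])/4+[185,145],.058);B=ray("side",np.array([[299,265],[371,331]])/4+[185,145],.058)
print("side overhang",(H@n-.4359).round(4),"plain+150",(B@n+.15-.4359).round(4)); d=H.mean(0)-B.mean(0);print("angle",np.degrees(np.arctan2(d[1],d[0]))-58.2,np.linalg.norm(d))
a=cv2.imread("pics/top0.png").astype(int);b=cv2.imread("pics/top6.png").astype(int)
m=(abs(a-b).max(2)>40)
for k,(x,y,r) in dict(ring=(228,255,13),link=(272,281,16),block=(333,181,12),can=(125,192,20),link2=(138,242,16),mug=(436,202,18),brush=(415,268,25)).items(): print(k,m[y-r:y+r,x-r:x+r].sum())
```

```text
top overhang [0.0391 0.0381] plain+150 [0.0396 0.0399]
angle -0.6968340941021154 0.1488893011075641
side overhang [0.0422 0.0416] plain+150 [0.0426 0.0431]
angle 0.2283546308726585 0.14906026014977755
ring 0
link 352
block 0
can 0
link2 0
mug 0
brush 0
```

The overhang reads 39–42 mm and the plate is within 1° of square. The changed pixels at the link are the arm's shadow; its outline is at the same pixels. I'll hand in now.

Run:
```python
from workcell import manip
print(manip.hand_in(), manip.get_obs()["clock"])
```

```text
the job is handed in; nothing more can be done
the job is handed in; nothing more can be done
```

The job is handed in: the plate lies on the board with its holed end about 40 mm over the open edge, square to it and with the chalk line over the edge. I pushed its plain end with the part-open fingertips, which straightened it from about 12° askew. Then I backed the hand off and lifted it clear. It took about 12 s on the robot's clock.

| Last check | Top camera | Side camera |
|---|---|---|
| Overhang of the holed end (mm) | 38–40 | 42–43 |
| Angle off square (degrees) | −0.7 | +0.2 |

- **Disagreement:** the two cameras differ by about 3 mm on the overhang; both are well inside the 10 mm tolerance.
- **Bystanders:** six of the seven showed no change in the top view. The link on the board tripped the pixel comparison (352 changed pixels). I put that down to the arm's shadow, because its outline sits at the same pixels as before in the top and side pictures.
- **Hand:** after the retreat the wrist force was under 1 N, so the robot is touching nothing.
- **Not measured:** I judged the plate flat and at rest by eye from the final pictures.

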